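Set a proximity sensor's distance with a gauge block and hold it for the reading

TASK

One of the two sensor test stands has its steel target plate backed well off the sensor: put the red test plug fully home in that stand's red socket, and only then stand the white gauge block upright on the rail in that stand's gap, squarely in front of the sensor face. Push that carriage up until the gauge is nipped flush between target plate and sensor, and finish still holding it there with a firm, steady push so that a colleague can read the sensor. The other stand, whose gap is too narrow for the gauge, and everything else on the bench stay as they are.

Things in the scene. Friction and masses are not known exactly. Their poses are not given: they have to be found in the camera images.
- stand_a: Fixed test stand with the ORANGE-faced brass sensor; its gap starts wide, 30 to 48 mm. Aluminium rail 260 x 60 mm, flat top at 20 mm; origin under its centre at bench level, +x along the rail from carriage to sensor, z up. Sensor at x = 10 to 102 mm, top 65 mm over the bench (bracket 74 mm at x = 53). Grey terminal box at x = 20 to 80, y = 30 to 80, 45 mm high.
- face_a (a point): centre of the orange sensor's flat round face (29 mm across), 50 mm over the bench, 30 mm over the rail; axes as stand_a, the face looks to -x.
- sensor_a: the orange-faced sensor itself, fixed in the stand; origin and axes as face_a.
- red_socket_a (a point): centre of the mouth of the red-ringed socket (round hole 10 mm across, 24 mm deep, opening upward) in the top of stand_a's terminal box, 45 mm over the bench; 26 mm further along +x is an empty black-ringed socket.
- slide_a (a joint): gap in m between stand_a's target plate and its sensor face: 0 = touching, grows as the carriage moves away along -x, up to 0.06. The carriage stays where it is left; it takes about 2 N to slide, and a firm push is some 5 to 20 N more.
- push_a (a point): centre of the flat rear face of stand_a's dark carriage (56 mm wide, from 20 to 50 mm over the bench); the point is 35.5 mm over the bench and 64 mm behind (-x) the front of the target plate. Behind it the rail is free. A 22 mm lock knob stands on the carriage up to 66 mm over the bench, 28 mm ahead of this face.
- target_a: stand_a's square steel target plate, 45 x 45 mm, 5 mm thick, upright on the carriage, from 27.5 to 72.5 mm over the bench, square to the rail; origin at the centre of its front face, axes as stand_a.
- stand_b: the other stand, same build and axes, with the BLUE-faced steel sensor; its gap is only 5 to 10 mm, too narrow. Leave it alone.
- slide_b (a joint): gap in m of stand_b, as slide_a; must stay as it is.
- gauge_white: white 15 mm gauge: a plastic block 15 (x) x 40 (y) x 60 (z) mm with a finger tab 15 x 20 x 37 mm on top (tab from 60 to 97 mm over its underside). Origin: centre of the underside, 10 mm over the bench while in the rack. 60 g. Starts upright in the middle slot of the gauge rack.
- gauge_blue: blue 8 mm gauge of the same shape in the rack; bystander.
- gauge_grey: grey 22 mm gauge of the same shape in the rack; bystander.
- gauge_rack: wooden rack 170 (x) x 66 (y) x 30 mm with three slots 55 mm apart along x, 20 mm deep, 3 mm wider than the gauges; fixed. Origin under its centre.
- plug_red: red test plug, 22 g, 68 mm: round nose 8 mm across, 20 mm long, tapered tip; above it a 15 mm collar 4 mm thick, then a round grip 12 mm across and 36 mm long with a brass stud on top. Origin at the nose's tip, z towards the grip. Fully home the collar sits on the rim, tip 20 mm below the mouth. Starts upright in one of the plug block's holes, tip 10 mm over the bench.
- plug_black: black plug, same shape, in the plug block; bystander.
- plug_yellow: yellow plug, same shape, in the plug block; bystander.
- plug_rack: dark plug block 170 (x) x 50 (y) x 30 mm with three holes 55 mm apart along x; fixed. Origin under its centre.
- multimeter: orange handheld multimeter lying on its back, 190 x 88 x 37 mm; bystander. Origin under its centre.
- screwdriver: blue-handled screwdriver lying on the bench, 190 mm; bystander.
- nut: spare brass lock nut, a ring 41 mm across and 8 mm high, lying on the bench; bystander.
- push_b (a point): centre of the rear face of stand_b's carriage, as push_a.
Not all that is in view belongs to the job. Leave any orange or pink look-alike of the gauge_white alone.

How it is judged:
By the outcome, as a careful person would: the job done as asked, in the order asked, and still so for the second after the job is handed in, while the arm keeps its last pose, push and grip.
It also fails if it takes over 67 s, if anything falls off the work surface, if the arm or the gripper's body presses on something with over 40 N, if the wrist force passes 120 N, or if a joint passes its speed limit or range.

ROBOT

A 6-joint arm with a two-finger parallel gripper is mounted at the origin on the work surface. World frame = base frame: x ahead of the robot, y to its left, z up, the work surface at z = 0. Lengths are in mm, angles in rad, forces in N, time in s.
With the tool pointing down it reaches from about 350 to 775 mm from the base axis. Payload 7.3 kg.
Tool frame: the origin (TCP) lies at the very end of the fingers, on their centre line; the grasp point (between the pads) lies 19 mm behind it; z points along the fingers, y is the line along which they close (so a half turn about z gives the same grasp; the last joint's range is limited). The gripper opens to 92 mm and grips with 3 to 60 N. Pads are 19 mm wide; open, the fingers measure 130 mm over their backs; the gripper's body (75 mm by 190 mm) begins 47 mm behind the grasp point.
Start: joints at [-1.49, 0.342, 1.524, -0, 1.275, -0.146], TCP at [118.073, -511.57, 226.741] pointing down, gripper open.
Joint ranges: [-2.53, 2.53], [-0.77, 2.02], [0.04, 2.7], [-1, 4.14], [0.28, 2.66], [-3.11, 3.11]. Speed limits (rad/s): [2.57, 2.57, 3.14, 3.14, 3.14, 3.14].

INTERFACE

Orientations are given as [roll, pitch, yaw] about the fixed x, y, z axes, in that order (R = Rz(yaw) Ry(pitch) Rx(roll)).
In Python, from plant import get_obs, vision, workorder gives the robot as it stands.
- The arm moves only by the shell command python3 -m pendant 'ROWS' [OPENING]. ROWS is a JSON object of lists of equal length, an entry for each row: "dp": the shift along the tool's x, y, z in m, a list of three; "rotation": the turn, a rotation vector about the tool's x, y, z in rad, a list of three. A call has 1 to 8 rows; each row is the pose to reach, as a shift and turn from the pose commanded when the call began, along the tool's axes at that moment; what a row does not reach only later rows make up. A row lasts 1/8 s, in which the tool goes at most 62.5 mm and 10.7 degrees, less where a joint would pass 70% of its speed; a pose out of reach is approached as far as the arm can. A call with a gripper value outside its range is refused whole. OPENING is the finger opening in m, from 0 to 0.0918, set as the call begins (- or left out, the last holds). The fingers move at their own pace and stop on an object; the grip force is fixed at half the most. Time passes only in rows, so rows that repeat a pose let the fingers close. It gives the time, the measured TCP pose, the force, the opening and the grip force at its end, in the units of the state.
- get_obs(): the state, without advancing time (a new reading comes with each control period).
- vision.capture(name): name is "scene" or "top" or "wrist"; returns a dict with "pixels" (420x560x3 uint8, red, green, blue), "vfov" (degrees; the focal length in pixels is half the picture's height over the tangent of half this angle, whatever the lens; pixels are square), "cx", "cy" (the principal point, pixels), "pose" (4x4, takes a point from camera to world coordinates); the wrist camera has in their place "T_tool_cam" (4x4, takes a point from camera to tool coordinates, whose origin is the TCP and whose axes are the flange's). Camera axes: x right, y up, looking along -z (the intrinsics and any distortion apply to the point x, -y, -z); pixel columns grow to the right and rows downward; lengths in mm; the calibration is good to about 2 mm. A picture is of the moment at which its call begins: read the wrist's pose just before it. There is no depth.
- workorder.close_job(): hands the job in; it is judged then, once.
The state is a dict: "time": time; "joint_positions": joint angles; "dq": joint speeds; "tau": joint torques, N m; "tool_pos": TCP position; "tcp_rot": TCP orientation; "contact_force": force on the tool from outside, world axes, zero at the start; "moment": the same for the moment, N m; "grip_width": finger opening in mm; "finger_force": force on a finger pad.
Only numpy, scipy, OpenCV 4.12 (cv2) and the standard library are available. Lean on these libraries where they do the work, as an engineer would, in place of code of your own. Each camera call takes 0.05 s, during which the arm holds its last target. There are 200 camera calls.

## Working session

There is one attempt and no reset: what is moved stays moved. The work goes in short steps, Python scripts to look and compute and a shell command to move; the robot and the scene stay as the last step left them, time stands still between calls to the robot, and variables do not carry over. Pictures are saved under pics/ and viewed, at most 10 in all, crops included, and the job is handed in when it is done.

```bash
ls; mkdir -p pics
python3 - <<'E'
from plant import get_obs, vision
import cv2,numpy as np,pickle
o=get_obs();print(o)
for n in("scene","top"):
    c=vision.capture(n);pickle.dump(c,open(f"{n}0.pkl","wb"))
    print(n,{k:v for k,v in c.items() if k!="pixels"})
    cv2.imwrite(f"pics/{n}0.png",cv2.cvtColor(c["pixels"],cv2.COLOR_RGB2BGR))
E
```

```text
pics
{'time': 0.0, 'joint_positions': array([-1.48999786e+00,  3.42706060e-01,  1.52501743e+00, -3.04435650e-05,
        1.27537939e+00, -1.45998352e-01]), 'dq': array([ 0.00145105, -0.00116231, -0.00075411,  0.00234861, -0.00063535,
       -0.00038167]), 'tau': array([ 2.44075673e-04, -4.31246281e+01, -2.44221425e+01,  7.16019818e-02,
        5.59651677e-02, -1.23589075e-04]), 'tool_pos': array([ 118.03072677, -511.14641722,  226.05345971]), 'tcp_rot': array([-3.14009425e+00, -1.90907023e-04,  2.26805562e-01]), 'contact_force': array([ 0.28832065, -0.80726339, -0.09353824]), 'moment': array([-0.00130237, -0.01122673,  0.00664566]), 'finger_force': 0.0, 'grip_width': 92.2024265378375}
scene {'vfov': 48.335169956591635, 'cx': 286.2395248967587, 'cy': 201.68872534979644, 'pose': array([[ 8.90043803e-01, -3.17399735e-01,  3.27229946e-01,
         9.68113752e+02],
       [ 4.55595942e-01,  6.44419911e-01, -6.14129723e-01,
        -7.19926039e+02],
       [-1.59488812e-02,  6.95686989e-01,  7.18167979e-01,
         8.69897708e+02],
       [ 0.00000000e+00,  0.00000000e+00,  0.00000000e+00,
         1.00000000e+00]])}
top {'vfov': 57.08326656893666, 'cx': 277.3848323291347, 'cy': 208.66610382929372, 'pose': array([[-1.45135885e-02,  9.87742025e-01, -1.55418945e-01,
         4.36068701e+02],
       [-9.99872685e-01, -1.33060898e-02,  8.80688429e-03,
        -2.96532145e+01],
       [ 6.63091128e-03,  1.55526977e-01,  9.87809390e-01,
         1.18313681e+03],
       [ 0.00000000e+00,  0.00000000e+00,  0.00000000e+00,
         1.00000000e+00]])}
```

View pics/top0.png

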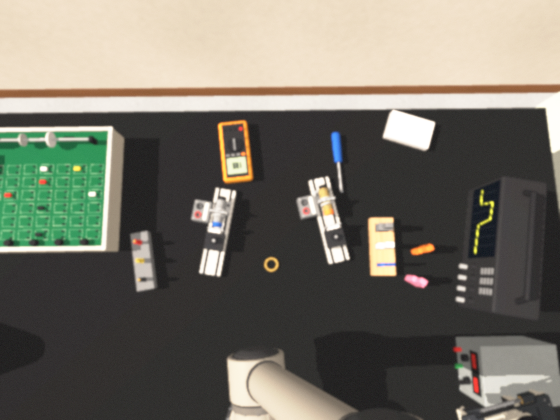

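View pics/scene0.png

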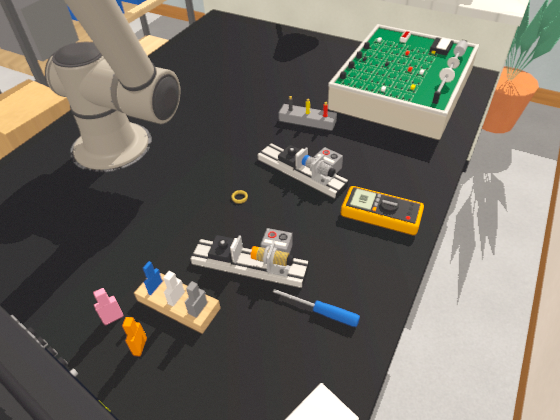

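Top view: plug block at about (143,261) with the red plug at (138,241), stand B at (218,232), stand A (orange) at (330,220), and the gauge rack at (382,246) with the white gauge in its middle slot. I'll measure by colour.

```bash
cat > h.py <<'E'
import numpy as np,cv2,pickle
from scipy.spatial.transform import Rotation as R
from plant import get_obs, vision
def cap(n):
    o=get_obs();c=vision.capture(n)
    if "pose" not in c:
        T=np.eye(4);T[:3,:3]=R.from_euler("xyz",o["tcp_rot"]).as_matrix();T[:3,3]=o["tool_pos"];c["pose"]=T@c["T_tool_cam"]
    c["hsv"]=cv2.cvtColor(c["pixels"],cv2.COLOR_RGB2HSV);return c
def ray(c,u,v):
    f=c["pixels"].shape[0]/2/np.tan(np.radians(c["vfov"]/2))
    d=c["pose"][:3,:3]@np.array([(u-c["cx"])/f,-(v-c["cy"])/f,-1]);return c["pose"][:3,3],d/np.linalg.norm(d)
def onz(c,u,v,z):
    p,d=ray(c,u,v);return p+d*(z-p[2])/d[2]
def tri(a,ua,b,ub):
    (p,d),(q,e)=ray(a,*ua),ray(b,*ub)
    s=np.linalg.lstsq(np.c_[d,-e],q-p,rcond=None)[0];x,y=p+s[0]*d,q+s[1]*e
    return (x+y)/2,np.linalg.norm(x-y)
def proj(c,P):
    f=c["pixels"].shape[0]/2/np.tan(np.radians(c["vfov"]/2))
    q=c["pose"][:3,:3].T@(np.asarray(P,float)-c["pose"][:3,3]);return np.array([c["cx"]-f*q[0]/q[2],c["cy"]+f*q[1]/q[2]])
def blobs(c,lo,hi,box=None,amin=4):
    m=cv2.inRange(c["hsv"],np.array(lo),np.array(hi))
    if box is not None:
        k=np.zeros_like(m);x0,y0,x1,y1=box;k[y0:y1,x0:x1]=255;m&=k
    n,_,s,ce=cv2.connectedComponentsWithStats(m)
    return sorted([(int(s[i,4]),ce[i].round(2).tolist(),s[i,:4].tolist()) for i in range(1,n) if s[i,4]>=amin],reverse=True),m
def save(c,name,box=None,k=1):
    im=c["pixels"] if box is None else c["pixels"][box[1]:box[3],box[0]:box[2]]
    cv2.imwrite("pics/"+name,cv2.cvtColor(cv2.resize(im,None,fx=k,fy=k,interpolation=cv2.INTER_CUBIC),cv2.COLOR_RGB2BGR))
E
python3 - <<'E'
from h import *
c={n:pickle.load(open(n+"0.pkl","rb")) for n in("top","scene")}
for n in c:c[n]["hsv"]=cv2.cvtColor(c[n]["pixels"],cv2.COLOR_RGB2HSV)
t,s=c["top"],c["scene"]
# rails: white areas
for nm,box in(("A",(295,170,355,270)),("B",(190,180,242,280))):
    m=blobs(t,(0,0,150),(180,60,255),box,4)
    print(nm,m[0][:6])
print("red top",blobs(t,(170,120,80),(180,255,255),(120,170,330,300))[0],blobs(t,(0,150,80),(6,255,255),(120,170,330,300))[0])
print("orange top",blobs(t,(8,150,120),(22,255,255),(300,170,355,270))[0])
print("gauge top",blobs(t,(0,0,190),(180,40,255),(366,215,400,278))[0],blobs(t,(110,120,80),(130,255,255),(366,215,400,278))[0])
print("red scene",blobs(s,(170,120,80),(180,255,255),(255,80,350,260))[0],blobs(s,(0,150,80),(6,255,255),(255,80,350,260))[0])
print("wood",blobs(t,(8,60,120),(22,160,255),(360,210,402,280))[0][:3])
a=cv2.resize(t["pixels"][160:300,290:410],None,fx=4.2,fy=4.2,interpolation=cv2.INTER_CUBIC)
b=cv2.resize(s["pixels"][210:330,130:320],None,fx=1.5*2.8,fy=1.5*2.8,interpolation=cv2.INTER_CUBIC)
cv2.imwrite("pics/a1.png",a[:,:,::-1]);cv2.imwrite("pics/b1.png",b[:,:,::-1])
E
```

```text
A [(1514, [323.91, 217.35], [297, 176, 53, 88]), (62, [339.65, 179.63], [338, 170, 5, 21]), (8, [335.5, 236.0], [334, 235, 4, 3])]
B [(1119, [216.49, 210.58], [192, 187, 44, 57]), (566, [211.74, 261.89], [199, 245, 26, 32]), (9, [213.0, 240.0], [212, 239, 3, 3])]
red top [] [(16, [137.88, 241.88], [136, 240, 5, 4])]
orange top [(20, [330.7, 210.95], [329, 209, 5, 5])]
gauge top [(131, [384.56, 244.6], [375, 241, 20, 8]), (50, [383.44, 225.7], [377, 224, 15, 6]), (7, [381.0, 266.0], [378, 266, 7, 1])] []
red scene [] [(50, [324.9, 110.32], [323, 104, 5, 13]), (15, [272.6, 235.07], [268, 232, 8, 6]), (6, [327.17, 153.0], [325, 151, 5, 4])]
wood [(382, [378.22, 243.67], [368, 217, 29, 60]), (31, [394.32, 254.84], [393, 248, 3, 15]), (6, [376.83, 262.5], [375, 262, 5, 3])]
```

View pics/a1.png

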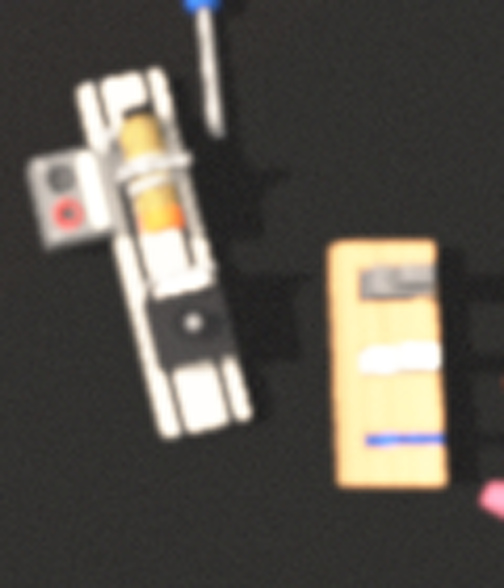

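Stand A: rail corners in the crop at (78,88), (160,68), (165,437) and (248,415), red socket at (67,213), white gauge at (362–440, 345–372), rack corners at (330,243) and (446,486).

Run:
```python
from h import *
c={n:pickle.load(open(n+"0.pkl","rb")) for n in("top","scene")}
t,s=c["top"],c["scene"]
g=lambda x,y:(290+x/4.2-.4,160+y/4.2-.4)
P=[onz(t,*g(*q),20)[:2] for q in((78,88),(160,68),(165,437),(248,415))]
ctr=np.mean(P,0);ax=(P[0]+P[1]-P[2]-P[3])/2
print("rail",np.round(P,1).tolist(),ctr,np.linalg.norm(ax),"yaw",np.degrees(np.arctan2(ax[1],ax[0])))
print("socketA",onz(t,*g(67,213),45),tri(t,g(67,213),s,(272.3,234.8)))
Q=[onz(t,*g(*q),30)[:2] for q in((330,243),(435,240),(337,486),(446,486))]
print("rack",np.round(Q,1).tolist(),np.mean(Q,0))
ax=(Q[0]+Q[1]-Q[2]-Q[3])/2;print("len",np.linalg.norm(ax),"yaw",np.degrees(np.arctan2(ax[1],ax[0])))
print("plug",onz(t,137.9,241.9,76))
print("plug scene",onz(s,325.5,105,76),proj(s,onz(t,137.9,241.9,76)))
# predicted stuff
```

```text
rail [[705.6, -136.3], [719.9, -197.2], [450.9, -191.4], [465.5, -251.1]] [ 585.48345783 -193.98099642] 260.36027642722456 yaw 12.078241540530188
socketA [ 609.03010202 -123.76284216   45.        ] (array([ 610.28531083, -123.07972345,   43.9271248 ]), np.float64(2.667146154186301))
rack [[587.0, -313.5], [588.1, -389.2], [414.9, -309.6], [413.8, -386.2]] [ 500.95806515 -349.62015359]
len 173.18072646220554 yaw -1.1271931338267827
plug [519.51499037 360.38080575  76.        ]
plug scene [529.45046119 363.14762828  76.        ] [322.03056952 104.64407707]
```

```bash
python3 -m pendant '{"dp":[[0.4,-0.165,-0.094],[0.4,-0.165,-0.094],[0.4,-0.165,-0.094],[0.4,-0.165,-0.094],[0.4,-0.165,-0.094],[0.4,-0.165,-0.094],[0.4,-0.165,-0.094],[0.4,-0.165,-0.094]],"rotation":[[0,0,0],[0,0,0],[0,0,0],[0,0,0],[0,0,0],[0,0,0],[0,0,0],[0,0,0]]}' 0.04
python3 - <<'E'
from h import *
w=cap("wrist");pickle.dump(w,open("w1.pkl","wb"));save(w,"w1.png")
o=get_obs();print(o["tool_pos"],o["tcp_rot"],o["joint_positions"],w["vfov"],w["cx"],w["cy"]);print(w["T_tool_cam"].round(3))
E
```

```text
time: 1.1
tool_pos: [473.4, -258.3, 321.0]
tcp_rot: [3.141, -0.001, 0.232]
contact_force: [-0.8, 0.3, -0.4]
grip_width: 40.0
finger_force: 0.0
[ 472.17191173 -259.24412374  320.48640526] [-3.14139809e+00  4.81095686e-05  2.30558395e-01] [-6.44476405e-01  3.14357490e-01  1.30726802e+00  8.78938577e-05
  1.52014732e+00  6.95757074e-01] 69.16310777012102 279.6458645772254 211.55163882092373
[[-1.00000e-03  9.53000e-01  3.03000e-01  8.31310e+01]
 [ 1.00000e+00  1.00000e-03  0.00000e+00 -1.76000e-01]
 [-0.00000e+00  3.03000e-01 -9.53000e-01 -1.56707e+02]
 [ 0.00000e+00  0.00000e+00  0.00000e+00  1.00000e+00]]
```

View pics/w1.png

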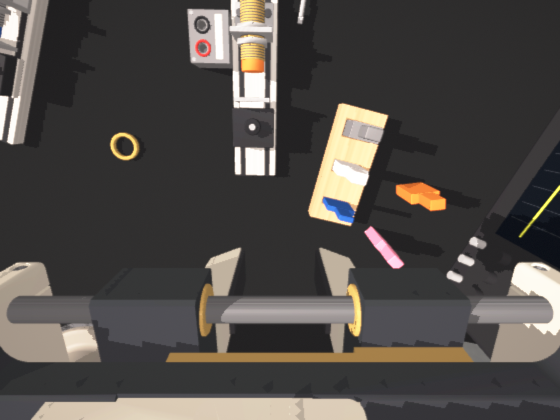

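Wrist view: red socket at (203,47), orange face at about (253,66), target plate top at about (256,102), carriage rear at about y=147, rail end at y=174, white gauge at about (350,171).

Run:
```python
from h import *
w=pickle.load(open("w1.pkl","rb"))
r,m=blobs(w,(0,110,90),(6,255,255),(185,30,225,65));r2,m2=blobs(w,(170,110,90),(180,255,255),(185,30,225,65));print("ring",r,r2)
p=np.argwhere((m|m2)>0)[:,::-1].astype(np.float32);e=cv2.fitEllipse(cv2.convexHull(p));print(e)
print("socket",onz(w,*e[0],45))
wh,mw=blobs(w,(0,0,165),(180,45,255),(320,150,380,195));print("white",wh[:3],cv2.minAreaRect(np.argwhere(mw)[:,::-1].astype(np.float32)))
# wood rect
wd,mm=blobs(w,(8,50,100),(25,200,255),(300,95,395,232),200)
k=cv2.convexHull(np.argwhere(mm)[:,::-1].astype(np.float32));print("wood hull",cv2.approxPolyDP(k,3,True).reshape(-1,2).tolist())
print("orange",blobs(w,(5,180,150),(14,255,255),(235,40,275,90))[0][:2])
save(w,"w1c.png",(180,0,400,230),2.6)
```

```text
ring [(125, [202.74, 47.52], [195, 39, 16, 18])] []
((202.67755126953125, 47.587677001953125), (15.413949966430664, 17.276681900024414), 162.80538940429688)
socket [ 611.20907857 -124.98526767   45.        ]
white [(588, [350.78, 172.2], [332, 159, 37, 27])] ((349.85003662109375, 172.45001220703125), (37.31486892700195, 18.657434463500977), 18.43494987487793)
wood hull [[388.0, 115.0], [351.0, 225.0], [311.0, 217.0], [308.0, 208.0], [338.0, 104.0]]
orange [(102, [256.97, 66.78], [243, 60, 20, 12])]
```

View pics/w1c.png

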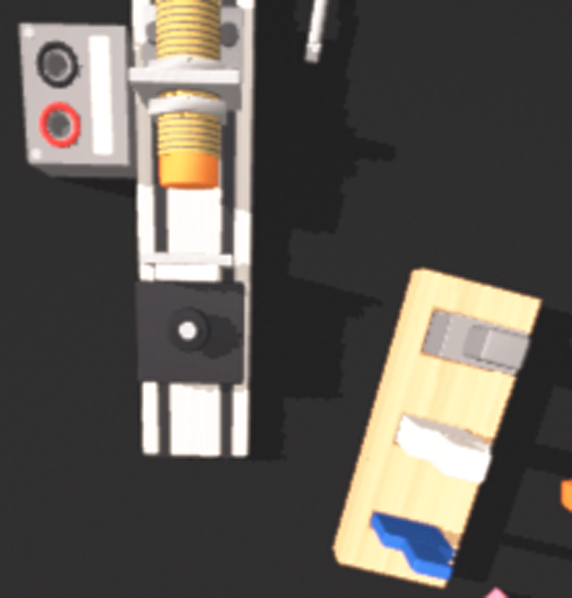

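```bash
python3 -m pendant '{"dp":[[0.15,-0.45,0.09],[0.15,-0.45,0.09],[0.15,-0.45,0.09],[0.15,-0.45,0.09],[0.15,-0.45,0.09],[0.15,-0.45,0.09],[0.15,-0.45,0.09],[0.15,-0.45,0.09]],"rotation":[[0,0,-0.18],[0,0,-0.36],[0,0,-0.54],[0,0,-0.72],[0,0,-0.9],[0,0,-1.08],[0,0,-1.26],[0,0,-1.44]]}' 0.036
python3 - <<'E'
from h import *
w=pickle.load(open("w1.pkl","rb"))
g=lambda x,y:(180+x/2.6-.3,y/2.6-.3)
a=[onz(w,*g(143,455),20),onz(w,*g(249,456),20),onz(w,*g(132,5),20),onz(w,*g(252,5),20)]
print(np.round(a,1).tolist())
d=(a[2]-a[0]);d2=a[3]-a[1];print(np.degrees([np.arctan2(d[1],d[0]),np.arctan2(d2[1],d2[0])]))
print("carr rear top",onz(w,*g(140,382),50),onz(w,*g(243,384),50))
print("plate top front edge",onz(w,*g(143,254),72.5),onz(w,*g(233,256),72.5))
print("sensor front top",onz(w,*g(189,186),60))
print("gauge tab top",[onz(w,*g(*q),107).round(1).tolist() for q in((431,440),(428,462),(490,455),(487,482))])
o=get_obs();print(o["tool_pos"],o["tcp_rot"])
E
```

```text
time: 2.15
tool_pos: [515.2, 212.0, 229.6]
tcp_rot: [-3.14, 0.001, 1.672]
contact_force: [0.7, -1.2, -0.2]
grip_width: 36.2
finger_force: 0.0
[[454.3, -192.5, 20.0], [467.9, -252.9, 20.0], [675.6, -145.1, 20.0], [689.3, -203.3, 20.0]]
[12.08685561 12.64045294]
carr rear top [ 498.97640389 -186.73452324   50.        ] [ 510.49015436 -240.17319707   50.        ]
plate top front edge [ 561.57133623 -179.73280584   72.5       ] [ 570.59364228 -221.9581154    72.5       ]
sensor front top [ 597.17612465 -193.80038027   60.        ]
gauge tab top [[511.3, -331.8, 107.0], [500.9, -333.5, 107.0], [510.9, -361.1, 107.0], [498.1, -363.8, 107.0]]
[515.24985775 211.95708453 229.55455214] [-3.13995256e+00  7.03069871e-04  1.67227721e+00]
```

```bash
python3 -m pendant '{"dp":[[0.05,-0.003,0.02],[0.08,-0.006,0.04],[0.08,-0.006,0.04]],"rotation":[[0,0,0],[0,0,0],[0,0,0]]}'
python3 - <<'E'
from h import *
o=get_obs();print(o["tool_pos"],o["tcp_rot"],o["dq"].round(3))
w=cap("wrist");pickle.dump(w,open("w2.pkl","wb"));save(w,"w2.png")
r=proj(w,[521,361,76]);print(r)
x,y=r.astype(int);print(blobs(w,(0,130,70),(6,255,255),(max(x-60,0),max(y-60,0),x+60,y+60),15)[0],blobs(w,(172,130,70),(180,255,255),None,15)[0][:3])
E
```

```text
time: 2.52
tool_pos: [500.6, 290.1, 188.3]
tcp_rot: [-3.137, 0.002, 1.668]
contact_force: [-0.6, 0.4, 1.2]
grip_width: 35.8
finger_force: 0.0
[500.64566482 290.1247731  188.32187534] [-3.13695950e+00  1.70258833e-03  1.66819665e+00] [-0.045 -0.032 -0.027 -0.016  0.017 -0.02 ]
[311.32427097 131.75229355]
[(161, [312.16, 118.03], [305, 111, 18, 15])] []
```

View pics/w2.png

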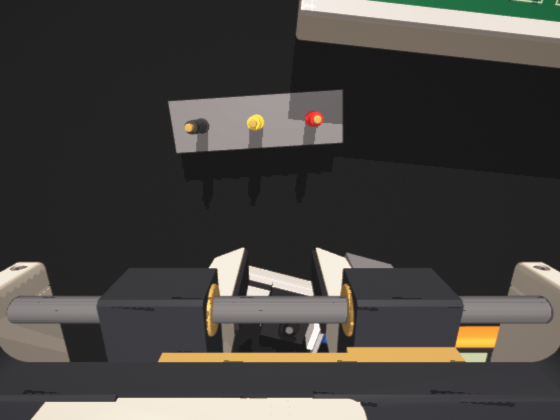

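The red plug is at about (315,119) with its brass stud at (318,120); the neighbours lie to the left.

Run:
```python
from h import *
w=pickle.load(open("w2.pkl","rb"))
b,_=blobs(w,(8,110,120),(28,255,255),(300,105,330,135));print(b)
for z in (76,78):print("stud",onz(w,*b[0][1],z))
print("grip top",onz(w,314,117.5,69))
pk=np.array(onz(w,*b[0][1],77))
T=np.eye(4);o=get_obs();Rm=R.from_euler("xyz",o["tcp_rot"]).as_matrix()
pk[2]=44;print("dp for TCP z 44",Rm.T@(pk-o["tool_pos"]))
```

```text
[(63, [316.87, 119.0], [313, 115, 9, 9])]
stud [524.32281248 371.80358829  76.        ]
stud [524.09310487 371.81411252  78.        ]
grip top [522.49032237 372.75884623  69.        ]
dp for TCP z 44 [ 80.20428201  30.77957122 145.37662625]
```

```bash
python3 -m pendant '{"dp":[[0.04,0.015,0.03],[0.08,0.031,0.07],[0.08,0.031,0.078],[0.08,0.031,0.078]],"rotation":[[0,0,0],[0,0,0],[0,0,0],[0,0,0]]}'
python3 - <<'E'
from h import *
o=get_obs();print(o["tool_pos"],o["tcp_rot"],o["dq"].round(3))
w=cap("wrist");pickle.dump(w,open("w3.pkl","wb"));save(w,"w3.png")
Rm=R.from_euler("xyz",o["tcp_rot"]).as_matrix()
b,_=blobs(w,(8,110,120),(28,255,255),(230,150,330,290));r,_=blobs(w,(0,130,70),(6,255,255),(230,150,330,290));print(b[:3],r[:2])
for q in b[:2]:
    P=onz(w,*q[1],77);print(P,Rm.T@(P-o["tool_pos"]))
E
```

```text
time: 3.08
tool_pos: [525.9, 371.0, 112.8]
tcp_rot: [-3.141, 0.001, 1.665]
contact_force: [1.1, -1.0, 0.0]
grip_width: 36.0
finger_force: 0.0
[525.87802928 371.03263242 112.83158801] [-3.14108132e+00  1.05559257e-03  1.66529654e+00] [-0.002 -0.037 -0.016  0.003  0.005  0.006]
[(104, [276.77, 238.02], [272, 232, 10, 13])] [(407, [277.29, 223.35], [269, 210, 18, 31])]
[524.07324362 373.41941691  77.        ] [ 2.5842561  -1.5531962  35.82967893]
```

View pics/w3.png

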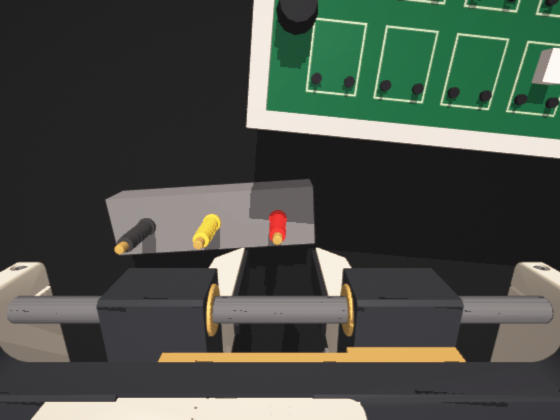

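Red plug's stud is at (277,238), centred between the fingers to within 3 mm. Descending and gripping.

```bash
python3 -m pendant '{"dp":[[0.0025,-0.0015,0.03],[0.0025,-0.0015,0.06],[0.0025,-0.0015,0.073],[0.0025,-0.0015,0.073]],"rotation":[[0,0,0],[0,0,0],[0,0,0],[0,0,0]]}'; python3 -m pendant '{"dp":[[0,0,0],[0,0,0],[0,0,0],[0,0,0]],"rotation":[[0,0,0],[0,0,0],[0,0,0],[0,0,0]]}' 0.0
```

```text
time: 3.62
tool_pos: [524.0, 374.6, 40.4]
tcp_rot: [3.141, 0.0, 1.666]
contact_force: [0.0, -0.7, 0.1]
grip_width: 35.7
finger_force: 0.0
time: 4.12
tool_pos: [523.9, 375.6, 40.4]
tcp_rot: [3.14, -0.0, 1.667]
contact_force: [-0.3, 0.7, 4.3]
grip_width: 11.4
finger_force: 30.0
```

```bash
python3 -m pendant '{"dp":[[0,0,-0.05],[0,0,-0.11],[-0.06,0.005,-0.11],[-0.12,0.01,-0.11],[-0.18,0.015,-0.11],[-0.24,0.02,-0.11],[-0.3,0.025,-0.11],[-0.36,0.029,-0.11]],"rotation":[[0,0,0],[0,0,0],[0,0,0],[0,0,0],[0,0,0],[0,0,0],[0,0,0],[0,0,0]]}';  python3 -m pendant '{"dp":[[-0.06,0.005,0],[-0.12,0.01,0],[-0.18,0.015,0],[-0.192,0.015,0],[-0.192,0.015,0]],"rotation":[[0,0,0],[0,0,-0.04],[0,0,-0.08],[0,0,-0.118],[0,0,-0.118]]}'
python3 - <<'E'
from h import *
o=get_obs();print(o["tool_pos"],o["tcp_rot"],o["dq"].round(3),o["finger_force"])
w=cap("wrist");pickle.dump(w,open("w4.pkl","wb"));save(w,"w4.png")
Rm=R.from_euler("xyz",o["tcp_rot"]).as_matrix()
r,m=blobs(w,(0,110,80),(6,255,255),(150,60,400,300));r2,m2=blobs(w,(172,110,80),(180,255,255),(150,60,400,300));print(r[:4],r2[:2])
print("pred",proj(w,[611.2,-125,45]))
E
```

```text
time: 5.12
tool_pos: [587.0, 17.9, 149.7]
tcp_rot: [3.141, 0.0, 1.667]
contact_force: [0.7, -0.3, 0.1]
grip_width: 11.4
finger_force: 30.0
time: 5.75
tool_pos: [619.9, -171.0, 149.2]
tcp_rot: [-3.141, -0.0, 1.782]
contact_force: [0.3, -0.2, 0.1]
grip_width: 11.3
finger_force: 30.0
[ 619.92524032 -170.99601728  149.19169592] [-3.14096374e+00 -3.90375375e-04  1.78244651e+00] [ 0.041 -0.017  0.02   0.009 -0.001  0.029] 29.997858703136444
[(947, [279.56, 273.33], [269, 247, 23, 49]), (247, [279.98, 158.04], [269, 147, 23, 24])] [(4, [269.0, 261.5], [269, 260, 1, 4])]
pred [280.37646388 158.84109931]
```

View pics/w4.png

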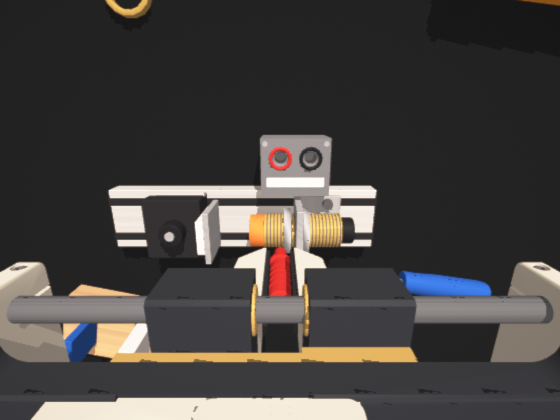

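Ring at (280,158), within 1 px of the prediction; the plug in hand hangs around column 280.

Run:
```python
from h import *
w=pickle.load(open("w4.pkl","rb"));o=get_obs();Rm=R.from_euler("xyz",o["tcp_rot"]).as_matrix();t=o["tool_pos"]
r,m=blobs(w,(0,110,80),(6,255,255),(260,140,300,180))
e=cv2.fitEllipse(cv2.convexHull(np.argwhere(m)[:,::-1].astype(np.float32)))
P=onz(w,*e[0],45);print(P,Rm.T@(P-t))
for z in (30,10,-30):print(z,proj(w,t+Rm@[0,0,z]),proj(w,t+Rm@[4,0,z]))
r,m=blobs(w,(0,110,60),(6,255,255),(260,235,300,300))
for y in range(244,296,4):
    x=np.flatnonzero(m[y]);print(y,x.min() if len(x) else 0,x.max() if len(x) else 0,end=" | ")
```

```text
[ 610.72957034 -124.5657869    45.        ] [ 46.05989      0.6100303  104.35304508]
30 [279.39510519 243.32236384] [279.38366264 237.75462607]
10 [279.42005832 256.74192352] [279.40758792 250.68260057]
-30 [279.48955924 294.11885736] [279.4743849  286.77620548]
244 0 0 | 248 275 283 | 252 274 285 | 256 271 289 | 260 270 290 | 264 270 290 | 268 270 290 | 272 270 290 | 276 269 290 | 280 269 290 | 284 269 290 | 288 269 291 | 292 268 291 |
```

Run:
```python
from h import *
w=pickle.load(open("w4.pkl","rb"))
for y in range(236,300,2): print(y,w["pixels"][y,276].tolist(),w["pixels"][y,280].tolist(),w["pixels"][y,284].tolist())
w=pickle.load(open("w3.pkl","rb"));print()
for y in range(204,250,2): print(y,w["pixels"][y,277].tolist())
```

```text
236 [215, 169, 100] [179, 146, 102] [181, 164, 149]
238 [197, 156, 93] [164, 134, 94] [165, 153, 143]
240 [187, 148, 89] [155, 128, 89] [153, 140, 131]
242 [167, 132, 79] [139, 113, 80] [143, 130, 121]
244 [150, 116, 66] [115, 95, 68] [138, 127, 118]
246 [123, 95, 54] [129, 74, 53] [129, 119, 111]
248 [143, 37, 34] [232, 54, 49] [149, 104, 101]
250 [198, 44, 41] [234, 54, 50] [217, 55, 52]
252 [207, 47, 43] [235, 54, 50] [222, 49, 46]
254 [229, 52, 48] [245, 59, 54] [238, 55, 51]
256 [250, 65, 59] [249, 64, 58] [251, 65, 59]
258 [232, 53, 48] [241, 57, 52] [238, 56, 51]
260 [224, 50, 46] [237, 55, 50] [236, 55, 51]
262 [225, 50, 47] [238, 55, 51] [235, 55, 50]
264 [232, 52, 49] [242, 58, 53] [236, 55, 50]
266 [229, 52, 48] [238, 55, 51] [236, 55, 50]
268 [229, 51, 48] [240, 57, 52] [235, 54, 50]
270 [242, 58, 53] [241, 57, 52] [242, 58, 53]
272 [230, 51, 48] [239, 56, 52] [238, 56, 52]
274 [232, 53, 49] [240, 57, 52] [239, 56, 51]
276 [238, 56, 52] [240, 57, 52] [242, 57, 53]
278 [231, 53, 49] [240, 57, 52] [238, 54, 51]
280 [233, 54, 50] [240, 57, 52] [240, 56, 52]
282 [239, 56, 51] [241, 57, 52] [242, 56, 53]
284 [232, 53, 49] [240, 57, 52] [238, 55, 51]
286 [233, 53, 49] [240, 57, 52] [238, 55, 52]
288 [233, 54, 49] [239, 56, 51] [237, 54, 51]
290 [237, 55, 50] [248, 61, 57] [240, 56, 52]
292 [251, 66, 61] [250, 63, 58] [251, 65, 60]
294 [246, 62, 56] [246, 62, 55] [246, 61, 55]
296 [127, 89, 89] [128, 89, 89] [126, 89, 88]
298 [121, 117, 116] [122, 118, 117] [122, 118, 116]

204 [103, 98, 97]
206 [103, 98, 97]
208 [103, 97, 96]
210 [143, 47, 45]
212 [173, 41, 38]
214 [232, 54, 50]
216 [241, 57, 52]
218 [241, 58, 53]
220 [240, 57, 52]
222 [240, 57, 52]
224 [242, 58, 52]
226 [239, 57, 52]
228 [251, 68, 63]
230 [249, 62, 57]
232 [234, 134, 77]
234 [226, 178, 92]
236 [245, 207, 107]
238 [238, 194, 101]
240 [235, 189, 99]
242 [231, 183, 96]
244 [185, 146, 87]
246 [37, 34, 33]
248 [27, 25, 27]
```

The rim of the plug in the picture sits about 4–5 mm behind the tool axis (the arm was still settling when I measured it). I'll hover with that compensated and check.

```bash
python3 -m pendant '{"dp":[[0.03,0,0],[0.05,0.0003,0.03],[0.05,0.0003,0.052],[0.05,0.0003,0.052],[0.05,0.0003,0.052],[0.05,0.0003,0.052]],"rotation":[[0,0,0],[0,0,0],[0,0,0],[0,0,0],[0,0,0],[0,0,0]]}'
python3 - <<'E'
from h import *
o=get_obs();print(o["tool_pos"],o["tcp_rot"],o["dq"].round(3),o["finger_force"])
w=cap("wrist");pickle.dump(w,open("w5.pkl","wb"));save(w,"w5.png",(200,170,360,290),5)
t=o["tool_pos"];Rm=R.from_euler("xyz",o["tcp_rot"]).as_matrix()
s=proj(w,[610.9,-124.8,45]);print("socket",s)
for x in(0,-4):print(x,[proj(w,t+Rm@[x,0,z]).round(1).tolist() for z in(30,10)])
print((Rm.T@(np.array([610.9,-124.8,45])-t)))
E
```

```text
time: 6.55
tool_pos: [610.6, -121.1, 99.0]
tcp_rot: [3.14, 0.001, 1.785]
contact_force: [-1.0, 0.4, -0.2]
grip_width: 11.4
finger_force: 30.0
[ 610.5992057  -121.11660357   99.00811485] [3.13970327e+00 1.23609827e-03 1.78468956e+00] [-0.004  0.001  0.005 -0.001 -0.004 -0.001] 29.998079538345337
socket [278.24716447 236.16224068]
0 [[279.0, 244.9], [279.0, 258.4]]
-4 [[279.0, 250.4], [279.0, 264.4]]
[-3.59654519 -0.58996944 54.01158353]
```

View pics/w5.png

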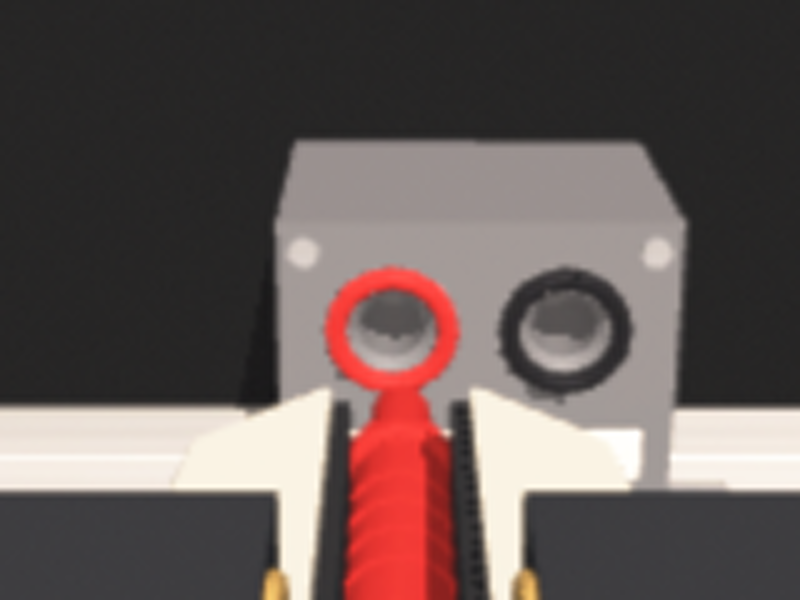

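Ring centre is at (278.6,235.8), nose tip at (280.2,247.6): about 1 mm tool-y and 1 mm tool-x to correct. Lowering into the mouth.

```bash
python3 -m pendant '{"dp":[[0.001,-0.001,0.005],[0.001,-0.001,0.015],[0.001,-0.001,0.022],[0.001,-0.001,0.027],[0.001,-0.001,0.031],[0.001,-0.001,0.031]],"rotation":[[0,0,0],[0,0,0],[0,0,0],[0,0,0],[0,0,0],[0,0,0]]}'; python3 -c "
from h import *
w=cap('wrist');save(w,'x.png');pickle.dump(w,open('w6.pkl','wb'));o=get_obs();print(o['contact_force'],o['moment'],o['tool_pos'])"
```

```text
time: 7.35
tool_pos: [608.7, -120.3, 66.4]
tcp_rot: [-3.141, 0.0, 1.785]
contact_force: [0.3, -0.8, -0.7]
grip_width: 11.3
finger_force: 30.0
[-0.35217896 -1.22326779 -0.04771407] [-0.05762897 -0.09511981 -0.05029596] [ 608.76735458 -120.25485621   66.62885197]
```

```bash
python3 -m pendant '{"dp":[[0,0,0.004],[0,0,0.008],[0,0,0.011],[0,0,0.013],[0,0,0.013]],"rotation":[[0,0,0],[0,0,0],[0,0,0],[0,0,0],[0,0,0]]}'
```

```text
time: 8.02
tool_pos: [609.0, -120.3, 55.4]
tcp_rot: [3.141, 0.001, 1.785]
contact_force: [-3.4, 0.1, 11.6]
grip_width: 11.1
finger_force: 30.0
```

```bash
python3 -m pendant '{"dp":[[0,0,0.002],[0,0,0.002],[0,0,0.002]],"rotation":[[0,0,0],[0,0,0],[0,0,0]]}'; python3 -m pendant '{"dp":[[0,0,0],[0,0,0],[0,0,0]],"rotation":[[0,0,0],[0,0,0],[0,0,0]]}' 0.03;  python3 -m pendant '{"dp":[[0,0,-0.04],[0,0,-0.09],[0,0,-0.09],[0,0,-0.09],[-0.06,0,-0.12],[-0.1,0,-0.15],[-0.1,0,-0.15],[-0.1,0,-0.15]],"rotation":[[0,0,0],[0,0,0],[0,0,0],[0,0,0],[0,0,0.18],[0,0,0.36],[0,0,0.54],[0,0,0.72]]}'
python3 - <<'E'
from h import *
o=get_obs();w=cap("wrist");pickle.dump(w,open("w7.pkl","wb"));s=cap("scene")
print(o["tool_pos"],o["tcp_rot"])
# plug stud seen in scene: home tip z=25 -> grip top 85, stud top 93
r,_=blobs(s,(0,150,80),(6,255,255),(250,200,300,260));print("scene red",r,"pred grip top/collar",proj(s,[610.9,-124.8,85]),proj(s,[610.9,-124.8,45]))
r,_=blobs(w,(0,130,80),(6,255,255),None,30);print("wrist red",r[:3],"pred",proj(w,[610.9,-124.8,85]),proj(w,[610.9,-124.8,45]))
h=np.hstack([cv2.resize(s["pixels"][190:290,190:320],None,fx=4,fy=4,interpolation=cv2.INTER_CUBIC)])
cv2.imwrite("pics/s7.png",h[:,:,::-1])
E
```

```text
time: 8.4
tool_pos: [609.1, -120.4, 55.2]
tcp_rot: [3.14, 0.002, 1.785]
contact_force: [-7.7, 1.9, 22.4]
grip_width: 11.0
finger_force: 30.1
time: 8.78
tool_pos: [608.5, -120.1, 51.2]
tcp_rot: [-3.141, -0.0, 1.785]
contact_force: [-0.7, 0.7, 0.5]
grip_width: 29.8
finger_force: 0.0
time: 9.78
tool_pos: [629.3, -218.5, 199.5]
tcp_rot: [-3.138, 0.0, 1.058]
contact_force: [0.4, -0.3, -0.8]
grip_width: 29.5
finger_force: 0.0
[ 629.25582612 -218.50439898  199.46173123] [-3.13814898e+00  1.95966801e-04  1.05756250e+00]
scene red [(53, [271.83, 233.19], [268, 228, 8, 10])] pred grip top/collar [270.90334835 223.67814907] [271.59102432 235.20690038]
wrist red [(339, [216.18, 125.45], [201, 115, 26, 21])] pred [207.52175903 127.36666744] [216.7799824  125.71107865]
```

Run:
```python
from h import *
s=cap("scene")
for y in range(216,244): print(y,[s["pixels"][y,x].tolist() for x in (269,271,273)])
w=pickle.load(open("w7.pkl","rb"));b,m=blobs(w,(0,130,80),(6,255,255),(190,100,240,150));print(b)
for y in range(112,140,2):
    x=np.flatnonzero(m[y]);print(y,(x.min(),x.max()) if len(x) else 0,end=' ')
print(blobs(w,(8,90,120),(28,255,255),(185,105,240,150))[0], proj(w,[610.9,-124.8,92]))
```

```text
216 [[81, 81, 83], [64, 63, 66], [58, 60, 61]]
217 [[64, 64, 68], [61, 61, 61], [58, 62, 61]]
218 [[60, 58, 60], [60, 60, 61], [86, 85, 78]]
219 [[58, 59, 59], [87, 84, 78], [188, 178, 157]]
220 [[87, 83, 79], [187, 177, 158], [198, 187, 167]]
221 [[187, 177, 158], [198, 187, 168], [197, 187, 166]]
222 [[198, 187, 167], [199, 187, 168], [198, 187, 168]]
223 [[198, 187, 167], [198, 187, 168], [198, 188, 168]]
224 [[198, 187, 167], [198, 187, 167], [198, 187, 167]]
225 [[197, 186, 167], [198, 187, 167], [197, 186, 166]]
226 [[198, 188, 167], [198, 188, 168], [198, 188, 167]]
227 [[198, 187, 167], [197, 186, 166], [195, 136, 118]]
228 [[198, 187, 167], [197, 142, 123], [205, 63, 48]]
229 [[188, 151, 135], [197, 65, 51], [200, 27, 11]]
230 [[184, 112, 103], [197, 32, 20], [199, 30, 20]]
231 [[191, 104, 99], [196, 22, 6], [199, 32, 16]]
232 [[200, 106, 99], [196, 27, 11], [194, 32, 22]]
233 [[211, 60, 50], [196, 30, 16], [201, 27, 12]]
234 [[194, 26, 18], [199, 28, 9], [215, 32, 9]]
235 [[184, 30, 21], [200, 32, 18], [225, 29, 7]]
236 [[199, 30, 15], [190, 27, 17], [248, 31, 0]]
237 [[169
[... 168 characters left out ...]
 186], [249, 239, 224], [202, 196, 190]]
241 [[221, 210, 193], [255, 255, 245], [219, 211, 204]]
242 [[234, 223, 206], [255, 255, 247], [223, 217, 208]]
243 [[198, 191, 181], [231, 222, 209], [217, 210, 203]]
[(339, [216.18, 125.45], [201, 115, 26, 21])]
112 0 114 0 116 (np.int64(213), np.int64(220)) 118 (np.int64(210), np.int64(223)) 120 (np.int64(205), np.int64(224)) 122 (np.int64(202), np.int64(226)) 124 (np.int64(201), np.int64(226)) 126 (np.int64(211), np.int64(226)) 128 (np.int64(211), np.int64(226)) 130 (np.int64(210), np.int64(226)) 132 (np.int64(204), np.int64(224)) 134 (np.int64(212), np.int64(223)) 136 0 138 0 [(69, [205.43, 126.93], [201, 123, 10, 9])] [205.61710609 127.70726433]
```

Plug home (stud at (205,127), as predicted for fully seated). Now over to the gauge.

```bash
python3 -m pendant '{"dp":[[-0.05,-0.025,0],[-0.1,-0.05,0],[-0.15,-0.075,0],[-0.2,-0.097,0],[-0.204,-0.097,0],[-0.204,-0.097,0],[-0.204,-0.097,0],[-0.204,-0.097,0]],"rotation":[[0,0,0.18],[0,0,0.36],[0,0,0.54],[0,0,0.72],[0,0,0.9],[0,0,1.08],[0,0,1.08],[0,0,1.08]]}' 0.05
python3 - <<'E'
from h import *
o=get_obs();print(o["tool_pos"],o["tcp_rot"],o["dq"].round(3))
w=cap("wrist");pickle.dump(w,open("w8.pkl","wb"))
print("pred",proj(w,[505,-348,107]))
x,y=proj(w,[505,-348,107]).astype(int);bx=(x-60,max(0,y-50),x+60,y+60)
b,m=blobs(w,(0,0,150),(180,45,255),bx);print(b[:4])
for yy in range(bx[1],bx[3],3):
    q=np.flatnonzero(m[yy,]);
    if len(q):print(yy,q.min(),q.max(),len(q),end=' | ')
wd,mm=blobs(w,(8,50,100),(25,200,255),(150,0,450,262),200);print(wd)
k=cv2.convexHull(np.argwhere(mm)[:,::-1].astype(np.float32));print(cv2.approxPolyDP(k,3,True).reshape(-1,2).tolist())
save(w,"w8.png",(150,0,420,200),2.9)
E
```

```text
time: 10.92
tool_pos: [446.3, -349.0, 201.3]
tcp_rot: [-3.141, 0.001, -0.01]
contact_force: [0.7, 0.7, 0.1]
grip_width: 50.1
finger_force: 0.0
[ 446.26315303 -348.98692561  201.27094557] [-3.14107305e+00  6.17143881e-04 -9.61664934e-03] [ 0.002 -0.001 -0.003 -0.001 -0.001  0.021]
pred [278.16562935 146.11527844]
[(948, [282.86, 143.13], [262, 132, 43, 25]), (6, [303.0, 199.5], [303, 197, 1, 6])]
132 266 299 34 | 135 262 303 42 | 138 262 304 43 | 141 262 304 43 | 144 262 304 43 | 147 262 304 43 | 150 262 304 43 | 153 272 295 24 | 156 273 293 21 | 186 265 265 1 | 198 303 303 1 | 201 303 303 1 | 204 272 272 1 | [(7491, [282.9, 129.65], [249, 49, 70, 168]), (1679, [397.29, 152.16], [363, 134, 67, 36])]
[[429.0, 161.0], [312.0, 216.0], [254.0, 216.0], [249.0, 50.0], [318.0, 50.0], [418.0, 138.0]]
```

View pics/w8.png

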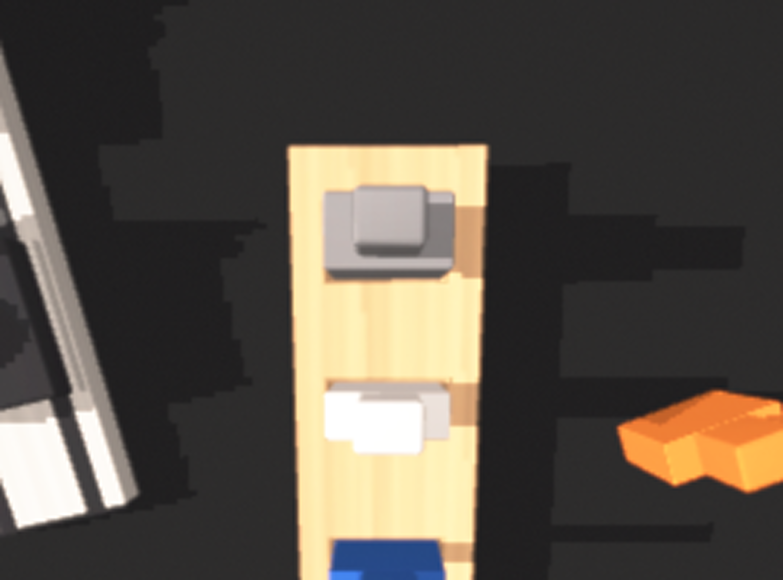

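Tab top of the white gauge spans crop (353–423, 400–455), so its centre is at about (283.5,147); the rack is square to the tool.

Run:
```python
from h import *
w=pickle.load(open("w8.pkl","rb"));o=get_obs();Rm=R.from_euler("xyz",o["tcp_rot"]).as_matrix();t=o["tool_pos"]
P=onz(w,283.5,147.1,107);print(P,Rm.T@(P-t),t)
for q in((353,400),(423,400),(353,455),(423,455)):print(onz(w,150+q[0]/2.9-.3,q[1]/2.9-.3,107).round(1))
e=[onz(w,*q,30) for q in((249,50),(254,216),(318,50),(312,216))];print(np.round(e,1).tolist())
```

```text
[ 504.1718343  -352.31102827  107.        ] [57.92554497  2.76161055 94.3303852 ] [ 446.32747573 -348.97944425  201.36179076]
[ 511.7 -342.7  107. ]
[ 511.5 -362.   107. ]
[ 496.6 -342.4  107. ]
[ 496.4 -362.1  107. ]
[[589.0, -320.4, 30.0], [419.9, -319.1, 30.0], [588.3, -387.1, 30.0], [419.2, -385.0, 30.0]]
```

```bash
python3 -m pendant '{"dp":[[0.05,0.003,0.0],[0.058,0.003,0.04],[0.058,0.003,0.09],[0.058,0.003,0.125],[0.058,0.003,0.125],[0.058,0.003,0.125],[0.058,0.003,0.125]],"rotation":[[0,0,0],[0,0,0],[0,0,0],[0,0,0],[0,0,0],[0,0,0],[0,0,0]]}'; python3 -m pendant '{"dp":[[0,0,0],[0,0,0],[0,0,0],[0,0,0]],"rotation":[[0,0,0],[0,0,0],[0,0,0],[0,0,0]]}' 0.0
```

```text
time: 11.85
tool_pos: [505.1, -354.0, 78.8]
tcp_rot: [3.139, -0.003, -0.015]
contact_force: [-0.0, -0.4, 0.2]
grip_width: 49.9
finger_force: 0.0
time: 12.35
tool_pos: [504.2, -353.3, 76.8]
tcp_rot: [3.141, -0.0, -0.015]
contact_force: [-0.2, -0.3, 0.6]
grip_width: 19.5
finger_force: 30.0
```

Gauge gripped (19.5 mm). Lifting, and refining the gap geometry from the earlier close-up w4.

```bash
python3 -m pendant '{"dp":[[0,0,-0.03],[0,0,-0.08],[0,0,-0.12],[0,0,-0.12]],"rotation":[[0,0,0],[0,0,0],[0,0,0],[0,0,0]]}'
python3 - <<'E'
from h import *
w=pickle.load(open("w4.pkl","rb"));c=np.array([np.cos(.2155),np.sin(.2155)]);n=np.array([-c[1],c[0]]);S=np.array([610.9,-124.8])-37.0*c
def st(p):d=p[:2]-np.array([461.1,-222.7]);return np.r_[d@c-130,d@n].round(1)
g=w["pixels"].astype(int).sum(2)
def edges(a):d=np.diff(cv2.GaussianBlur(a.astype(np.float32)[None],(3,1),0)[0]);return [(int(i),int(d[i])) for i in np.flatnonzero(abs(d)>45)]
for x in(130,140,360):print("col",x,edges(g[170:262,x]))
for y in(200,206,212,220,228,236,242,244):print("row",y,edges(g[y,100:380]))
r,m=blobs(w,(5,170,120),(14,255,255),(240,205,275,255));print(r)
for y in range(212,250,4):
    q=np.flatnonzero(m[y]);print(y,q.min() if len(q) else 0,end=' ')
for q,z in(((113,187),20),((113,247),20),((374,187),20),((374,247),20),((219,203),72.5),((249.5,222),60),((249.5,228),62),((149,200),50)):print(q,z,onz(w,*q,z)[:2].round(1),st(onz(w,*q,z)))
print("sock",st(np.array([610.9,-124.8])))
E
```

```text
time: 12.85
tool_pos: [505.5, -354.4, 200.4]
tcp_rot: [3.137, -0.005, -0.015]
contact_force: [-0.4, -0.4, -0.6]
grip_width: 19.8
finger_force: 30.0
col 130 [(13, 58), (14, 180), (15, 216), (16, 96), (26, -95), (27, -220), (28, -173), (29, -47), (34, 168), (35, 233), (36, 105), (60, -57), (61, -168), (62, -196), (63, -103), (68, 170), (69, 233), (70, 104), (74, -78), (75, -213), (76, -216), (77, -96)]
col 140 [(13, 58), (14, 179), (15, 214), (16, 97), (26, -94), (27, -219), (28, -176), (29, -52), (34, 164), (35, 228), (36, 106), (60, -55), (61, -167), (62, -197), (63, -104), (68, 169), (69, 232), (70, 105), (74, -79), (75, -212), (76, -215), (77, -95)]
col 360 [(13, 63), (14, 187), (15, 219), (16, 96), (26, -95), (27, -222), (28, -180), (29, -52), (34, 171), (35, 238), (36, 112), (60, -55), (61, -167), (62, -202), (63, -107), (67, 59), (68, 178), (69, 209), (70, 93), (74, -85), (75, -221), (76, -218), (77, -94)]
row 200 [(111, 118), (112, 140), (113, 66), (116, -76), (117, -141), (118, -109), (192, 61), (193, 129), (194, 139), (195, 71), (199, -51), (200, -52), (230, 86), (231, 95), (
[... 3255 characters left out ...]
 (203, -51), (208, -55), (209, -103), (210, -75), (239, 116), (240, 172), (241, 84), (269, -126), (270, -212), (271, -165), (272, -60)]
[(136, [256.12, 240.69], [249, 233, 16, 13]), (9, [259.0, 215.0], [255, 215, 9, 1]), (5, [263.0, 223.0], [263, 221, 1, 5])]
212 0 216 0 220 0 224 263 228 0 232 0 236 249 240 250 244 251 248 0 (113, 187) 20 [ 460.5 -188.3] [-123.2   33.7]
(113, 247) 20 [ 463.4 -251.9] [-134.  -29.]
(374, 187) 20 [ 705.6 -135.9] [127.4  32.5]
(374, 247) 20 [ 724.6 -196.1] [133.1 -30.4]
(219, 203) 72.5 [ 569.8 -165.8] [-11.6  32.4]
(249.5, 222) 60 [ 596.1 -181.1] [10.8 11.7]
(249.5, 228) 62 [ 597.2 -185.8] [10.8  7. ]
(149, 200) 50 [ 506.6 -183.1] [-77.1  28.9]
sock [37.3 63.6]
```

Run:
```python
from h import *
w=pickle.load(open("w4.pkl","rb"));c=np.array([np.cos(.2155),np.sin(.2155)]);n=np.array([-c[1],c[0]])
def st(p):d=p[:2]-np.array([461.1,-222.7]);return np.r_[d@c-130,d@n].round(1)
for q,z in(((202.5,228),72.5),((203,236),72.5),((194.5,228),72.5),((219,215),27.5),((220,240),27.5),((249,236),64),((249,222),60)):print(q,z,st(onz(w,*q,z)))
w=pickle.load(open("w1.pkl","rb"));g=lambda x,y:(180+x/2.6-.3,y/2.6-.3)
for q,z in(((190,263),72.5),((190,254),72.5),((190,382),50),((190,186),60)):print(q,z,st(onz(w,*g(*q),z)))
o=get_obs();Rm=R.from_euler("xyz",o["tcp_rot"]).as_matrix()
for sx in(-7,-6,-5):
    P=np.array([461.1,-222.7])+(sx+130)*c+0.2*n;print(sx,P,Rm.T@(np.r_[P,150]-o["tool_pos"]))
print(o["tool_pos"],o["tcp_rot"],o["dq"].round(3))
```

```text
(202.5, 228) 72.5 [-26.5  11.2]
(203, 236) 72.5 [-26.7   4.1]
(194.5, 228) 72.5 [-33.1  11.2]
(219, 215) 27.5 [-21.7   7.4]
(220, 240) 27.5 [-22.5 -18.6]
(249, 236) 64 [10.4  0.4]
(249, 222) 60 [10.4 11.7]
(190, 263) 72.5 [-26.4  -2. ]
(190, 254) 72.5 [-22.3  -2.1]
(190, 382) 50 [-84.9   0.5]
(190, 186) 60 [ 9.1 -1.3]
-7 [ 581.21219342 -196.20281163] [  73.02040261 -159.54879033   50.0659558 ]
-6 [ 582.18906302 -195.98897574] [  73.99391223 -159.77739714   50.07019236]
-5 [ 583.16593262 -195.77513985] [  74.96742185 -160.00600395   50.07442891]
[ 505.51292558 -354.37924373  200.44038859] [ 3.1367222  -0.00549544 -0.01512237] [-0.     0.051  0.082  0.    -0.035 -0.   ]
```

```bash
python3 -m pendant '{"dp":[[0.025,-0.053,0],[0.05,-0.106,0],[0.076,-0.1585,0],[0.076,-0.1585,0.03],[0.076,-0.1585,0.04],[0.076,-0.1585,0.04],[0.076,-0.1585,0.04]],"rotation":[[0,0,-0.08],[0,0,-0.16],[0,0,-0.2305],[0,0,-0.2305],[0,0,-0.2305],[0,0,-0.2305],[0,0,-0.2305]]}'
python3 - <<'E'
from h import *
o=get_obs();print(o["tool_pos"],o["tcp_rot"],o["dq"].round(3),o["finger_force"])
Rm=R.from_euler("xyz",o["tcp_rot"]).as_matrix();print(Rm.T@(np.array([582.2,-196,86.8])-o["tool_pos"]))
w=cap("wrist");pickle.dump(w,open("w9.pkl","wb"))
# orange face & rail relative to gauge in this view
r,m=blobs(w,(5,170,120),(14,255,255),(200,60,360,300));print(r[:3],proj(w,[597.9,-192.9,62]))
E
```

```text
time: 13.72
tool_pos: [582.7, -196.9, 157.4]
tcp_rot: [3.141, -0.001, 0.214]
contact_force: [-0.4, 0.3, -0.1]
grip_width: 19.9
finger_force: 30.0
[ 582.66166738 -196.93901812  157.38109921] [ 3.14083775e+00 -8.03207953e-04  2.13850587e-01] [ 0.002 -0.01  -0.003 -0.001 -0.001 -0.001] 29.99480277299881
[-0.30855976 -1.06888671 70.58008735]
[(96, [290.84, 188.38], [287, 181, 8, 15])] [278.9797184 197.3247952]
```

```bash
python3 -m pendant '{"dp":[[0,-0.001,0.02],[0,-0.001,0.04],[0,-0.001,0.055],[0,-0.001,0.064],[0,-0.001,0.068],[0,-0.001,0.0705],[0,-0.001,0.0705],[0,-0.001,0.0705]],"rotation":[[0,0,0],[0,0,0],[0,0,0],[0,0,0],[0,0,0],[0,0,0],[0,0,0],[0,0,0]]}'
python3 - <<'E'
from h import *
o=get_obs();print(o["tool_pos"],o["contact_force"],o["moment"])
t=cap("top");s=cap("scene");pickle.dump((t,s),open("ts.pkl","wb"))
E
```

```text
time: 14.78
tool_pos: [582.7, -195.0, 86.8]
tcp_rot: [3.141, -0.001, 0.215]
contact_force: [0.2, 1.0, 0.8]
grip_width: 19.9
finger_force: 30.0
[ 582.74754902 -195.03090247   86.80963736] [0.15767774 1.00195001 0.76295039] [ 0.02435923 -0.03612282  0.07375674]
```

```bash
python3 -m pendant '{"dp":[[0,0.001,0.0005],[0,0.001,0.001],[0,0.001,0.0015],[0,0.001,0.0015]],"rotation":[[0,0,0],[0,0,0],[0,0,0],[0,0,0]]}'
```

```text
time: 15.38
tool_pos: [583.0, -195.3, 86.8]
tcp_rot: [3.142, -0.002, 0.215]
contact_force: [-3.5, 4.1, 13.8]
grip_width: 19.9
finger_force: 30.0
```

```bash
python3 -m pendant '{"dp":[[0,0,-0.001],[0,0,-0.001],[0,0,-0.001],[0,0,-0.04],[0,0,-0.09],[0,0,-0.11],[-0.05,0,-0.11],[-0.1,0,-0.11]],"rotation":[[0,0,0],[0,0,0],[0,0,0],[0,0,0],[0,0,0],[0,0,0],[0,0,0],[0,0,0]]}' 0.034; python3 -m pendant '{"dp":[[-0.01,0,0],[-0.01,0,0],[-0.01,0,0],[-0.01,0,0]],"rotation":[[0,0,0],[0,0,0],[0,0,0],[0,0,0]]}' 0.0
python3 - <<'E'
from h import *
o=get_obs();print(o["tool_pos"],o["tcp_rot"],o["dq"].round(3))
w=cap("wrist");pickle.dump(w,open("w10.pkl","wb"));Rm=R.from_euler("xyz",o["tcp_rot"]).as_matrix()
x,y=proj(w,[582.5,-195.5,117]).astype(int);print("pred tab",x,y)
# gauge tab/block extents
b,m=blobs(w,(0,0,215),(180,30,255),(x-60,max(0,y-40),x+60,y+60),30);print(b[:6])
c=np.array([np.cos(.2155),np.sin(.2155)]);n=np.array([-c[1],c[0]])
for sx,sy,z in((-13.5,-10,117),(-13.5,10,117),(1.5,-10,117),(1.5,10,117),(-13.5,-20,80),(-13.5,20,80),(1.5,20,80),(-22,0,72.5),(-85,28,50),(-85,-28,50)):
    P=np.array([461.1,-222.7])+(sx+130)*c+sy*n;print((sx,sy,z),proj(w,np.r_[P,z]).round(1).tolist())
np.set_printoptions(linewidth=250)
g=w["pixels"].max(2)
for yy in range(max(0,y-30),250,4):print(yy,g[yy,x-44:x+46:4])
P=np.array([461.1,-222.7])+(-115+130)*c;print(Rm.T@(np.r_[P,28]-o["tool_pos"]))
E
```

```text
time: 16.38
tool_pos: [483.8, -217.4, 194.5]
tcp_rot: [3.141, 0.0, 0.216]
contact_force: [-0.1, -0.7, 0.3]
grip_width: 33.7
finger_force: 0.0
time: 16.88
tool_pos: [476.0, -219.2, 194.4]
tcp_rot: [-3.142, -0.0, 0.216]
contact_force: [0.1, 0.6, -0.2]
grip_width: 1.5
finger_force: 0.0
[ 476.01824491 -219.17703244  194.42393777] [-3.14154302e+00 -6.43037949e-05  2.16236156e-01] [-0.002 -0.002  0.006 -0.     0.    -0.001]
pred tab 279 76
[(1953, [275.25, 90.16], [250, 66, 60, 52]), (99, [232.29, 42.53], [228, 36, 9, 14])]
(-13.5, -10, 117) [294.3, 88.1]
(-13.5, 10, 117) [266.3, 88.1]
(1.5, -10, 117) [294.6, 65.0]
(1.5, 10, 117) [266.0, 65.0]
(-13.5, -20, 80) [304.3, 91.8]
(-13.5, 20, 80) [256.1, 91.8]
(1.5, 20, 80) [255.7, 72.1]
(-22, 0, 72.5) [280.2, 103.0]
(-85, 28, 50) [252.0, 171.0]
(-85, -28, 50) [308.3, 171.0]
46 [237 130 129  95 200 198  63 104 251 254 253 251 240 222 173 107  57 176 207 103  32  31  32]
50 [192 148 132  96 200 198  62  96 255 255 255 255 255 253 235 188  57 175 206  98  31  32  30]
54 [187 186 187 118 199 198  61  82 255 255 255 255 255 252 231 201  57 179 206  7
[... 3772 characters left out ...]
4 44 44 45 44 44 45 44 44 44 45 44 44 44 44 45 44 44 44 44]
218 [44 45 44 44 44 44 44 45 44 44 44 44 45 43 44 44 44 44 44 44 44 44 44]
222 [45 44 45 45 44 45 44 44 44 45 44 44 44 44 44 44 44 44 45 44 44 44 44]
226 [44 44 44 44 44 44 45 45 44 45 44 44 44 43 44 44 45 44 44 44 44 44 44]
230 [44 44 44 45 44 45 44 44 44 44 44 43 45 45 45 44 43 43 44 44 44 45 44]
234 [44 45 44 44 44 44 44 44 44 45 44 45 44 44 44 44 44 44 44 44 45 45 44]
238 [44 44 44 44 45 45 44 44 44 43 45 44 44 45 44 43 45 45 44 44 44 44 43]
242 [44 44 44 44 45 45 44 44 44 44 43 43 44 44 44 43 44 44 44 44 43 43 44]
246 [44 45 43 45 44 45 44 44 44 43 45 44 45 46 45 45 43 45 44 45 45 44 44]
[ -0.3374035    0.25944343 166.42390374]
```

Gauge stands upright as predicted (tab rows 65–88), carriage rear edge at row 171 (stand x ≈ −85). Lowering behind the carriage.

```bash
python3 -m pendant '{"dp":[[0,0,0.05],[0,0,0.1],[0,0,0.14],[0,0,0.16],[0,0,0.165],[0,0,0.165],[0,0,0.165]],"rotation":[[0,0,0],[0,0,0],[0,0,0],[0,0,0],[0,0,0],[0,0,0],[0,0,0]]}'; python3 -m pendant '{"dp":[[0.006,0,0],[0.012,0,0],[0.016,0,0],[0.019,0,0],[0.022,0,0],[0.024,0,0],[0.024,0,0]],"rotation":[[0,0,0],[0,0,0],[0,0,0],[0,0,0],[0,0,0],[0,0,0],[0,0,0]]}'
```

```text
time: 17.8
tool_pos: [475.9, -219.8, 30.8]
tcp_rot: [3.14, -0.001, 0.215]
contact_force: [0.1, 0.4, 0.0]
grip_width: 0.6
finger_force: 0.0
time: 18.68
tool_pos: [498.7, -214.2, 29.7]
tcp_rot: [3.142, -0.0, 0.215]
contact_force: [-1.1, 0.5, 1.3]
grip_width: 0.2
finger_force: 0.2
```

```bash
python3 -m pendant '{"dp":[[0.001,0,0],[0.002,0,0],[0.003,0,0],[0.004,0,0],[0.005,0,0],[0.006,0,0],[0.007,0,0],[0.008,0,0]],"rotation":[[0,0,0],[0,0,0],[0,0,0],[0,0,0],[0,0,0],[0,0,0],[0,0,0],[0,0,0]]}'; python3 -m pendant '{"dp":[[0.001,0,0],[0.002,0,0],[0.003,0,0],[0.003,0,0]],"rotation":[[0,0,0],[0,0,0],[0,0,0],[0,0,0]]}'
```

```text
time: 19.68
tool_pos: [506.4, -212.5, 29.7]
tcp_rot: [3.142, 0.0, 0.215]
contact_force: [-2.6, -1.2, 0.9]
grip_width: 0.5
finger_force: 1.4
time: 20.18
tool_pos: [509.3, -211.9, 29.7]
tcp_rot: [3.142, 0.0, 0.215]
contact_force: [-1.9, -0.8, 0.0]
grip_width: 0.5
finger_force: 1.3
```

Run:
```python
from h import *
w=cap("wrist");o=get_obs();pickle.dump(w,open("w11.pkl","wb"));t=o["tool_pos"]
c=np.array([np.cos(.2155),np.sin(.2155)]);n=np.array([-c[1],c[0]]);base=np.array([461.1,-222.7])+130*c
print("TCP stand",(t[:2]-base)@c,(t[:2]-base)@n,o["contact_force"])
for lab,(sx,sy,z) in dict(pf=(-15,0,72.5),tabrear=(-13.5,0,117),tabfront=(1.5,0,117)).items():print(lab,proj(w,np.r_[base+sx*c+sy*n,z]).round(1))
np.set_printoptions(linewidth=250);g=w["pixels"].max(2)
for y in range(0,180,6):print(y,g[y,232:330:5])
```

```text
TCP stand -80.58816690983704 0.22943383164373898 [-2.41806497 -0.31842006 -0.61091558]
pf [280.7 163.8]
tabrear [281.4 186.8]
tabfront [281.5 119.6]
0 [226 238 239 230 223 205 145 105 103 106 105 104 104 107 136 135 134 129 124 121]
6 [185 122 104 104 220 249 249 209 184 177 243 232 216 165 156 147 105 101 103 106]
12 [177 103 110 164 212 138 145 151 207 192 217 168 123 102  86  99 142 138 103 125]
18 [177  94 121 240 251 252 252 250 248 232 222 228 220 207 181 160 142  66 103 162]
24 [177  50 125 166 140 244 251 252 250 249 243 233 225 206 169  88  72 135  55 166]
30 [178  51  92 249 250 201 156 135 128 133 123 109 103 102 117 155 144 129  50 173]
36 [177  52  69 190 251 252 253 252 251 249 243 233 224 209 181 160 135  67  50 173]
42 [177  52  71 178 136 171 236 250 248 247 241 228 217 175 112  77  82 131  49 173]
48 [177  54  66 249 250 242 203 162 146 144 132 124 122 134 155 157 145 104  48 174]
54 [177  55  56 240 251 252 253 252 251 249 243 234 225 209 180 159 135  62  49 176]
60 [178  61  49 174 181 240 255 255 255 255 255 255 254 250 240 217 131  91  49 177]
66 [177  73  48 25
[... 889 characters left out ...]
255 255 255 255 254 219 222 222]
132 [255 255 255 255 255 255 255 255 255 255 255 255 255 255 255 255 254 215 221 221]
138 [191 255 255 255 255 255 255 255 255 255 255 255 255 255 255 255 254 207 170 171]
144 [227 255 253 253 253 254 254 254 254 254 254 254 254 254 254 254 252 178 151 149]
150 [175 145 164 202 192 195 206 193 209 207 201 209 198 209 197 181 145 142 125 127]
156 [ 38  39 255 255 255 255 255 255 255 255 255 255 255 255 255 255 255 254  33  33]
162 [ 53  54 255 255 255 255 255 255 255 255 255 255 255 255 255 255 255 252  39  40]
168 [ 60  60  87 139 141 141 141 138 137 139 148 145 145 146 146 146 148 116  41  42]
174 [59 60 60 60 60 59 60 60 60 59 60 59 60 60 60 57 59 59 60 57]
```

```bash
python3 -m pendant '{"dp":[[0.0005,0,0],[0.001,0,0],[0.0015,0,0],[0.002,0,0],[0.0025,0,0],[0.003,0,0],[0.003,0,0]],"rotation":[[0,0,0],[0,0,0],[0,0,0],[0,0,0],[0,0,0],[0,0,0],[0,0,0]]}'
```

```text
time: 21.1
tool_pos: [509.3, -211.8, 29.7]
tcp_rot: [-3.14, 0.006, 0.216]
contact_force: [-14.8, -5.3, 7.0]
grip_width: 0.5
finger_force: 7.7
```

Nipped: the arm stopped and the push rose to about 16 N. Let it settle and verify.

```bash
python3 -m pendant '{"dp":[[0,0,0],[0,0,0],[0,0,0],[0,0,0],[0,0,0],[0,0,0],[0,0,0],[0,0,0]],"rotation":[[0,0,0],[0,0,0],[0,0,0],[0,0,0],[0,0,0],[0,0,0],[0,0,0],[0,0,0]]}'
python3 - <<'E'
from h import *
w=cap("wrist");o=get_obs();t=o["tool_pos"]
c=np.array([np.cos(.2155),np.sin(.2155)]);n=np.array([-c[1],c[0]]);base=np.array([461.1,-222.7])+130*c
print("TCP stand",(t[:2]-base)@c,(t[:2]-base)@n,o["contact_force"],o["dq"].round(3))
for sx in(-5,10):
  for sy,z in((-10,117),(10,117),(-20,80),(20,80)):print((sx,sy,z),proj(w,np.r_[base+sx*c+sy*n,z]).round(1).tolist(),end=' ')
print("plate top front",proj(w,np.r_[base-5*c+22.5*n,72.5]),proj(w,np.r_[base-5*c-22.5*n,72.5]),"rear",proj(w,np.r_[base-10*c,72.5]))
g=cv2.inRange(w["pixels"],(200,200,200),(255,255,255))
for y in(64,70,76,84,92,100,108,116,124,132,140,146):
    q=np.flatnonzero(g[y,200:360])+200;print(y,q.min() if len(q) else 0,q.max() if len(q) else 0,end=' | ')
for n_,(p) in dict(st=(610.9,-124.8,92)).items():print(n_,proj(w,p),blobs(w,(0,130,80),(6,255,255),(100,0,280,150),20)[0][:2])
E
```

```text
time: 22.1
tool_pos: [509.3, -211.9, 29.7]
tcp_rot: [-3.14, 0.006, 0.216]
contact_force: [-14.5, -5.8, 6.3]
grip_width: 0.4
finger_force: 7.7
TCP stand -80.56328382964129 0.2734346133907941 [-14.75147717  -6.0646494    7.15384643] [-0.     0.001 -0.001  0.001  0.002 -0.   ]
(-5, -10, 117) [325.8, 152.4] (-5, 10, 117) [236.5, 152.4] (-5, -20, 80) [339.7, 138.9] (-5, 20, 80) [221.8, 138.9] (10, -10, 117) [329.2, 79.7] (10, 10, 117) [233.3, 79.8] (10, -20, 80) [342.5, 91.4] (10, 20, 80) [219.1, 91.5] plate top front [218.71546863 137.25946321] [342.76573157 137.17541212] rear [280.71832796 151.17123618]
64 0 0 | 70 0 0 | 76 0 0 | 84 238 312 | 92 223 317 | 100 218 335 | 108 218 317 | 116 219 317 | 124 219 316 | 132 220 316 | 140 220 316 | 146 220 315 | st [ 35.69470841 -24.17492913] [(2206, [123.65, 25.18], [100, 0, 50, 54])]
```

```bash
python3 -c "
from plant import workorder;print(workorder.close_job())"
```

```text
the job is handed in; nothing more can be done
None
```

The job is handed in at about 22 s: the red plug is fully home in stand A's red socket, and the white gauge stands upright, nipped flush between target plate and sensor with the arm still pushing steadily at about 16 N. The push reading and wrist-camera measurements support this, but no judge's result was returned. Stand B was left alone, though I did not re-check it or the other bystanders at the end.

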